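# Nudge the base plate into the fit-up square

### The arm

A 6-joint arm with a two-finger parallel gripper is mounted at the origin on the work surface. World frame = base frame: x ahead of the robot, y to its left, z up, the work surface at z = 0. Lengths are in m, angles in rad, forces in N, time in s.
With the tool pointing down it reaches from about 0.35 to 0.85 m from the base axis. Payload 8.1 kg.
Tool frame: the origin (TCP) lies between the finger pads; the fingertips stand 11 mm ahead of it and the grasp point (between the pads) lies 8 mm behind it (robot.tips_ahead is the distance from the TCP to the fingertips, in m); z points along the fingers, y is the line along which they close (so a half turn about z gives the same grasp; the last joint's range is limited). The gripper opens to 93 mm and grips with 3 to 60 N. Pads are 15 mm wide; open, the fingers measure 128 mm over their backs; the gripper's body (75 mm by 188 mm) begins 65 mm behind the grasp point.
Start: joints at [1.034, 0.13, 1.488, -0, 1.523, -0.085], TCP at [0.262, 0.54, 0.23] pointing down, gripper open.
Joint ranges: [-2.96, 2.96], [-0.89, 2.26], [0.02, 2.5], [-1.34, 4.48], [0, 2.73], [-2.66, 2.66]. Speed limits (rad/s): [2.39, 2.39, 2.79, 3.14, 3.14, 3.14].

### API

Orientations are given as a rotation vector (axis times angle).
In Python, from plant import robot gives the robot as it stands. The module is installed in compiled form; this text tells all that it offers.
- The arm moves only by the tool move_arm, never from a script. Its argument "deltas" is one flat list of numbers, 7 for each row, row after row: the shift along the tool's x, y, z in m, then the turn, a rotation vector about the tool's x, y, z in rad, then the opening, from 0 (shut) to 1 (fully open). A call has 1 to 12 rows; each row is the pose to reach, as a shift and turn from the pose commanded when the call began, along the tool's axes at that moment; what a row does not reach only later rows make up. A row lasts 1/8 s, in which the tool goes at most 62.5 mm and 10.7 degrees, less where a joint would pass 70% of its speed; a pose out of reach is approached as far as the arm can. A call with a gripper value outside its range is refused whole. The fingers move at their own pace and stop on an object; "squeeze" is the grip in N (left out, the last holds). Time passes only in rows, so rows that repeat a pose let the fingers close. It gives the time, the measured TCP pose, the force, the opening and the grip force at its end, in the units of the state.
- robot.read_state(): the state, without advancing time (a new reading comes with each control period).
- robot.read_camera(name): name is "side" or "top" or "wrist"; returns (picture, depth): 480x640x3 uint8, red, green, blue; 480x640 float32, m along the optical axis (not along the pixel's ray), 0 where there is no reading.
- robot.camera_model(name): a dict with "K" (3x3 intrinsics, pixels), "R" (3x3) and "t" (3): a world point X has camera coordinates R X + t; the wrist camera has in their place "tool_from_camera" (4x4, takes a point from camera to tool coordinates, whose origin is the TCP and whose axes are the flange's). Camera axes: x right, y down, z forward; pixel columns grow to the right and rows downward; lengths in m; the calibration is good to about 2 mm. A picture is of the moment at which its call begins: read the wrist's pose just before it. camera_model takes no time and is no camera call.
- robot.close_job(): hands the job in; it is judged then, once.
Trained networks look in the newest picture that a camera, given by its name, has taken for a name from the list of things; names that differ only in an ending like _2 or _b are one class to them, and where a whole thing is asked for, a point or a joint stands for the part that bears it (a point fixed in the world has none). Each returns a list of dicts, best first, with "confidence" (0 to 1); they miss things now and then, are a little off and sometimes report something else, mostly with a low value. They report only what shows in the picture. A call takes as long as a camera call. They do not tell look-alikes from the thing itself.
- robot.recognise(camera, label): "uv" ([column, row] in pixels, amid what is visible of it).
The state is a dict: "t": time; "q": joint angles; "dq": joint speeds; "joint_torque": joint torques, N m; "tool_pos": TCP position; "orientation": TCP orientation; "force": force on the tool from outside, world axes, zero at the start; "wrist_torque": the same for the moment, N m; "opening": finger opening in m; "gripper_force": force on a finger pad.
Only numpy, scipy, OpenCV 4.12 (cv2) and the standard library are available. Lean on these libraries where they do the work, as an engineer would, in place of code of your own. Each camera call takes 0.05 s, during which the arm holds its last target. There are 200 camera calls.

### The job

Push the red base plate along the welding table into the inside corner of the blue fit-up square, so that its long side lies flush against the long fence and its end against the short stop, then move clear. Push it by its edges and never lift or tip it; the pipe stub on top is only tacked, so do not touch that, and leave everything else on the table where it stands.

Things in the scene. Friction and masses are not known exactly. Their poses are not given: they have to be found in the camera images.
- plate: Loose red steel base plate, 80 mm (its x) by 100 mm (its y), 12 mm thick, flat on the table, about 0.8 kg, smooth (friction on table and bars about 0.3); four black bolt holes. Origin: centre of its underside; z up. It starts on the open side of both bars (negative x and y of square), its long sides (along its y) within 0.45 rad of the long fence.
- stub: Bare steel pipe stub tacked upright on the middle of the plate and moving with it, 42 mm outside diameter, 30 mm tall; its top is 42 mm above the table. Origin: centre of its foot, on the plate's top. It must not be touched.
- square: Blue L-shaped fit-up square, bolted down. Two bars, 16 mm wide, 25 mm tall. Origin: inside corner, table height; x points away from the robot within 0.35 rad, z up. Long fence: inner face at x = 0, from the corner 300 mm to -y. Short stop: inner face at y = 0, 120 mm to -x. The plate belongs in negative x and y: home, its centre is at x = -40, y = -50 mm, axes parallel.
- nipple: Small loose brass pipe fitting standing upright near the open end of the short stop, 32 mm diameter at the foot, 34 mm tall. Origin: centre of its foot. Leave it.
- spray: White and orange spray can, 56 mm diameter, 170 mm tall, upright, on the right of the table (-y). Origin: centre of its foot. Leave it.
- bottle: Clear water bottle with blue cap, 62 mm diameter, 200 mm tall, upright, on the right of the table (-y). Origin: centre of its foot. Leave it.
- hammer: Hammer lying on the table, 260 mm long, handle towards its -x, front right of the work. Leave it.
- wrench: Steel wrench lying on the table, 180 mm long along its x, left of the work (+y). Leave it.
- tape: Red tape measure standing on edge, 70 mm by 36 mm, 62 mm tall, left of the work (+y). Origin: centre of its underside. Leave it.
- flange: Bare metal pipe flange lying flat, 90 mm diameter, 30 mm tall at its neck, front left of the work. Origin: centre of its underside. Leave it.
Mind the look-alikes: they are no part of the job. What is shaped like the plate but green or purple is not meant.

How it is judged:
At the end, for the whole second after the job is handed in: The plate lies flat and still in the inside corner of the square: its centre within 3 mm of touching the long fence and within 3 mm of touching the short stop, its sides parallel to the bars within 0.035 rad (2 degrees) (x of plate in the frame of square between -0.043 and -0.036 m and y of plate in the frame of square between -0.053 and -0.046 m and angle between the x axis of plate and the x axis of square, either way round below 0.035 rad and height (world z) of plate below 0.004 m and angle between plate's own z axis and vertical below 0.04 rad and linear speed of plate below 0.01 m/s).
It fails at once if the plate is lifted (its centre 6 mm off the table) or tipped by more than 0.12 rad (height (world z) of plate above 0.006 m or angle between plate's own z axis and vertical above 0.12 rad).
It fails at once if the robot touches the tacked pipe stub (contact force between any of the fingers, the arm and stub above 0.5 N).
It fails at once if another thing on the table is moved by more than 15 mm (distance of any of nipple, spray, bottle, hammer, wrench, tape, flange from where it was at the start of the episode above 0.015 m).
It also fails if it takes over 54 s, if anything falls off the work surface, if the arm or the gripper's body presses on something with over 40 N, if the wrist force passes 120 N, or if a joint passes its speed limit or range.

## Working session

There is one attempt and no reset: what is moved stays moved. The work goes in short steps, Python scripts to look and compute and a tool call to move; the robot and the scene stay as the last step left them, time stands still between calls to the robot, and variables do not carry over. Pictures are saved under pics/ and viewed, at most 10 in all, crops included, and the job is handed in when it is done.

Besides the shell and the picture viewer there is one more tool, called after "Call:" by a JSON object that holds its "op" and its "data", one argument or row to a line. move_arm: Moves the arm, as the interface text tells. Its arguments: {"type":"object","properties":{"deltas":{"type":"array","items":{"type":"number"}},"squeeze":{"type":"number"}},"required":["deltas"]}

```bash
mkdir -p pics; cat > h.py <<'E'
import numpy as np, cv2
from scipy.spatial.transform import Rotation as Ro
from plant import robot
def world(cam,uv,d=None,z=None):
    m=robot.camera_model(cam);K,R,t=map(np.array,(m["K"],m["R"],m["t"]))
    r=np.linalg.inv(K)@np.array([uv[0],uv[1],1.0]); t=t.ravel()
    if z is None: return R.T@(r*d-t)
    c=-R.T@t; v=R.T@r
    return c+v*(z-c[2])/v[2]
E
python3 - <<'E'
from h import *
for c in("top","side"):
    p,d=robot.read_camera(c); cv2.imwrite(f"pics/{c}0.png",p[:,:,::-1]); np.save(f"{c}0.npy",d)
    m=robot.camera_model(c); print(c,np.round(m["K"],1).tolist(),np.round(m["R"],3).tolist(),np.round(m["t"],3).tolist())
    for l in("plate","square","stub","nipple"):
        print(l,[(np.round(r["uv"]).tolist(),round(r["confidence"],2)) for r in robot.recognise(c,l)])
s=robot.read_state();print(s["tool_pos"],s["orientation"],s["t"],Ro.from_rotvec(s["orientation"]).as_matrix().round(3))
E
```

```text
top [[479.9, 0.0, 318.1], [0.0, 479.9, 237.3], [0.0, 0.0, 1.0]] [[-0.027, -1.0, 0.004], [-0.996, 0.026, -0.085], [0.085, -0.006, -0.996]] [0.001, 0.493, 1.107]
plate [([363.0, 224.0], 0.97), ([430.0, 210.0], 0.89), ([393.0, 292.0], 0.82), ([326.0, 297.0], 0.7)]
square [([330.0, 162.0], 0.8)]
stub [([404.0, 298.0], 0.72), ([438.0, 212.0], 0.69), ([229.0, 304.0], 0.65), ([320.0, 305.0], 0.62), ([367.0, 229.0], 0.61)]
nipple [([292.0, 251.0], 0.6)]
side [[589.0, 0.0, 324.7], [0.0, 589.0, 232.2], [0.0, 0.0, 1.0]] [[0.984, -0.178, 0.013], [-0.083, -0.52, -0.85], [0.157, 0.836, -0.526]] [-0.477, 0.054, 1.171]
plate [([261.0, 247.0], 0.95), ([353.0, 266.0], 0.81), ([373.0, 315.0], 0.76), ([276.0, 300.0], 0.59)]
square [([415.0, 237.0], 0.73)]
stub [([355.0, 255.0], 0.86), ([264.0, 240.0], 0.69), ([274.0, 288.0], 0.67), ([376.0, 307.0], 0.45)]
nipple [([415.0, 233.0], 0.53)]
[0.26192567 0.53978847 0.22959545] [-7.03715953e-01 -3.06173120e+00  9.69938803e-05] 0.5 [[-0.9    0.437 -0.   ]
 [ 0.437  0.9   -0.   ]
 [ 0.    -0.    -1.   ]]
```

View pics/top0.png

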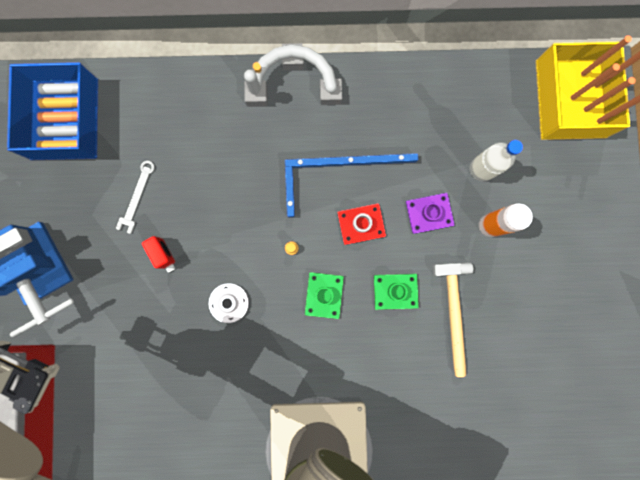

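The top picture shows the red plate at (362,224). Its look-alikes are purple (430,212), green (325,295) and green (396,292), so I choose the red one. The square's inside corner is near (297,166) and the nipple is at (292,248).

```bash
cat >> h.py <<'E'
def fit(p, verbose=True):
    """plate & square from a top picture (rgb)"""
    h=cv2.cvtColor(p,cv2.COLOR_RGB2HSV).astype(int)
    roi=np.zeros(h.shape[:2],bool); roi[130:260,270:460]=True
    red=roi&((h[...,0]<6)|(h[...,0]>174))&(h[...,1]>150)&(h[...,2]>80)
    blue=roi&(abs(h[...,0]-108)<10)&(h[...,1]>120)&(h[...,2]>60)
    out={}
    for n,m,z in(("plate",red,.012),("square",blue,.025)):
        m=m.astype(np.uint8); k,l,st,_=cv2.connectedComponentsWithStats(m)
        i=1+np.argmax(st[1:,4]); m=(l==i)
        v,u=np.nonzero(m); out[n]=np.array([world("top",(a,b),z=z)[:2] for a,b in zip(u,v)])
    return out,red,blue
E
python3 - <<'E'
from h import *
p=cv2.imread("pics/top0.png")[:,:,::-1]; o,red,blue=fit(p)
for n in o:
    r=cv2.minAreaRect((o[n]*1000).astype(np.float32)); print(n,len(o[n]),np.round(r[0]),np.round(r[1]),round(r[2],1))
S=o["square"]*1000
# long bar : points x large ; fit line
r=cv2.minAreaRect(S.astype(np.float32)); b=cv2.boxPoints(r); print(b.round(1).tolist())
d=np.load("top0.npy")
for uv in((350,213),(362,224),(350,160),(291,190),(292,248),(380,190)): print(uv,world("top",uv,d=d[uv[1],uv[0]]).round(4))
c=np.vstack([cv2.resize(p[140:270,270:470],None,fx=4,fy=4,interpolation=cv2.INTER_CUBIC)]); cv2.imwrite("pics/crop0.png",c[:,:,::-1])
E
```

```text
plate 1075 [ 523. -115.] [ 80. 101.] 9.9
square 1352 [615. -96.] [136. 316.] 1.2
[[543.5999755859375, 60.599998474121094], [550.2999877929688, -255.3000030517578], [686.7000122070312, -252.39999389648438], [680.0999755859375, 63.5]]
(350, 213) [ 0.5488 -0.0891  0.016 ]
(362, 224) [ 0.522  -0.1169  0.0139]
(350, 160) [ 0.6731 -0.0922  0.03  ]
(291, 190) [0.6054 0.049  0.0275]
(292, 248) [0.468  0.0492 0.0359]
(380, 190) [ 0.6045 -0.1642  0.0028]
```

View pics/crop0.png

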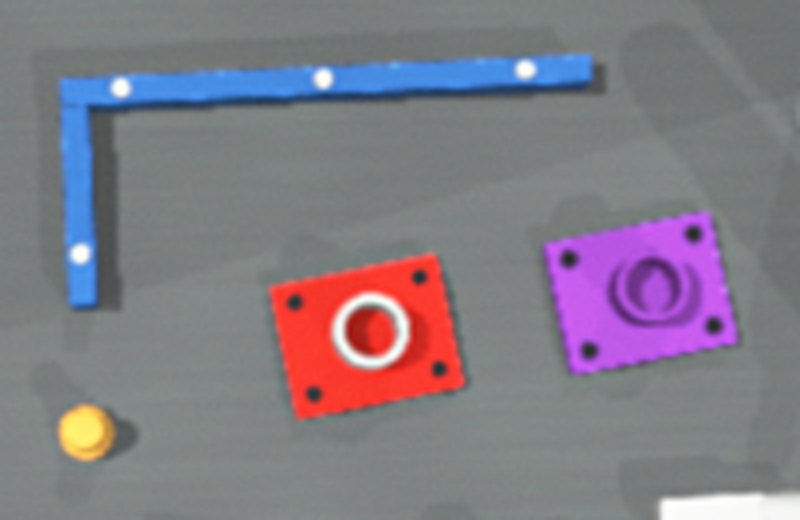

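The crop confirms it: the red plate with the bare grey stub is centred at crop (368,330), apart from the purple one, and the bars are clear. The fitted sizes (80×101 plate, 136×316 square) match the description. The square has yaw ≈ +0.021 and inside corner ≈ (0.664, 0.047). The plate has yaw ≈ +0.173 and centre ≈ (0.523, -0.115).

Plan: push +x with two spread fingertips, which also aligns the plate, then push its end towards +y.

```bash
cat >> h.py <<'E'
EX=np.array([np.cos(.021),np.sin(.021),0]);EY=np.array([-EX[1],EX[0],0]);C=np.array([.6644,.0472,0])
def go(target,yaw_y):
    """tool-frame delta to target (world), tool y axis at world angle yaw_y, tool down"""
    s=robot.read_state();R=Ro.from_rotvec(s["orientation"]);p=np.array(s["tool_pos"])
    y=np.array([np.cos(yaw_y),np.sin(yaw_y),0]);z=np.array([0,0,-1.]);G=Ro.from_matrix(np.c_[np.cross(y,z),y,z])
    print("shift",R.inv().apply(np.array(target)-p).round(4),"turn",(R.inv()*G).as_rotvec().round(4),"t",round(s["t"],2),"q6",round(s["q"][5],2))
    q=p-C; print("tcp in square",(q@EX).round(4),(q@EY).round(4),p[2].round(4))
E
python3 - <<'E'
from h import *
go((.44,-.112,.23),np.pi/2+.021)
E
```

```text
shift [-4.448e-01 -5.086e-01 -4.000e-04] turn [-1.000e-04 -0.000e+00 -4.728e-01] t 0.5 q6 -0.09
tcp in square -0.392 0.5009 0.2296
```

Call:
{"op": "move_arm", "data": {
  "deltas": [-0.445,-0.509,0,0,0,-0.473,0.5,-0.445,-0.509,0,0,0,-0.473,0.5,-0.445,-0.509,0,0,0,-0.473,0.5,-0.445,-0.509,0,0,0,-0.473,0.5,-0.445,-0.509,0,0,0,-0.473,0.5,-0.445,-0.509,0,0,0,-0.473,0.5,-0.445,-0.509,0,0,0,-0.473,0.5,-0.445,-0.509,0,0,0,-0.473,0.5,-0.445,-0.509,0,0,0,-0.473,0.5,-0.445,-0.509,0,0,0,-0.473,0.5,-0.445,-0.509,0,0,0,-0.473,0.5,-0.445,-0.509,0,0,0,-0.473,0.5]
}}

```text
t: 2.0
tool_pos: [0.4402, -0.1156, 0.2295]
orientation: [0.026, -3.141, 0.001]
force: [0.1, 0.1, 0.0]
opening: 0.0464
gripper_force: 0.0
```

```bash
python3 - <<'E'
from h import *
go((.44,-.112,.015),np.pi/2+.021)
E
```

```text
shift [1.000e-04 3.800e-03 2.145e-01] turn [-0.0007 -0.0003 -0.0047] t 2.0 q6 -1.96
tcp in square -0.2276 -0.1581 0.2295
```

Call:
{"op": "move_arm", "data": {
  "deltas": [0,0,0.06,0,0,0,0.5,0,0,0.12,0,0,0,0.5,0,0,0.17,0,0,0,0.5,0,0,0.2,0,0,0,0.5,0,0,0.214,0,0,-0.004,0.5,0,0,0.214,0,0,-0.004,0.5]
}}

```text
t: 2.75
tool_pos: [0.4397, -0.1118, 0.0154]
orientation: [0.041, -3.14, -0.001]
force: [-0.2, -0.2, 0.1]
opening: 0.0467
gripper_force: 0.0
```

```bash
python3 - <<'E'
from h import *
go((.44,-.112,.015),np.pi/2+.021)
p,_=robot.read_camera("side"); cv2.imwrite("pics/s1.png",p[150:350,180:480][:,:,::-1].repeat(2,0).repeat(2,1))
E
```

```text
shift [-0.0003 -0.0002  0.0004] turn [ 0.0005 -0.0011  0.0048] t 2.75 q6 -1.96
tcp in square -0.228 -0.1543 0.0154
```

View pics/s1.png

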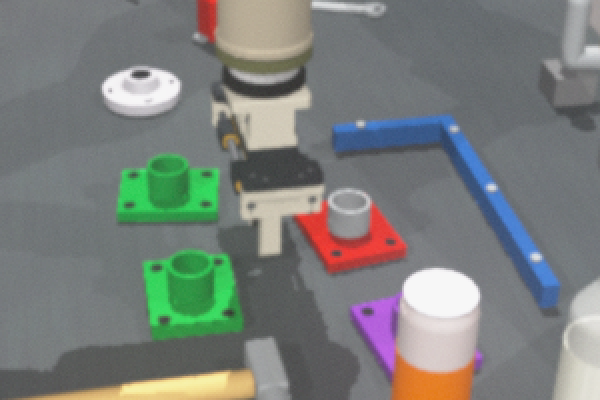

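The open fingertips stand behind the red plate at crop (270,235). The gripper block hangs over towards the stub, so I'll check its height before pushing.

```bash
python3 - <<'E'
from h import *
p,d=robot.read_camera("side")
for u in(305,315,325,337):
    print(u,[(v,*world("side",(u,v),d=d[v,u]).round(3)) for v in(238,244,250,254,258,265,272)])
E
```

```text
305 [(238, np.float64(0.413), np.float64(-0.199), np.float64(0.134)), (244, np.float64(0.412), np.float64(-0.208), np.float64(0.127)), (250, np.float64(0.413), np.float64(-0.201), np.float64(0.11)), (254, np.float64(0.413), np.float64(-0.198), np.float64(0.1)), (258, np.float64(0.413), np.float64(-0.196), np.float64(0.09)), (265, np.float64(0.429), np.float64(-0.091), np.float64(0.001)), (272, np.float64(0.426), np.float64(-0.11), np.float64(-0.002))]
315 [(238, np.float64(0.43), np.float64(-0.2), np.float64(0.132)), (244, np.float64(0.429), np.float64(-0.207), np.float64(0.125)), (250, np.float64(0.431), np.float64(-0.199), np.float64(0.107)), (254, np.float64(0.431), np.float64(-0.199), np.float64(0.099)), (258, np.float64(0.439), np.float64(-0.15), np.float64(0.057)), (265, np.float64(0.438), np.float64(-0.153), np.float64(0.043)), (272, np.float64(0.439), np.float64(-0.15), np.float64(0.025))]
325 [(238, np.float64(0.447), np.float64(-0.205), np.float64(0.133)), (244, np.float64(0.447), np.float64(-0.206), np.float64(0.122)), (250, np.float64(0.449), np.float64(-0.197), np.float64(0.104)), (254, np.float64(0.448), np.float64(-0.2), np.float64(0.097)), (258, np.float64(0.473), np.float64(-0.071), np.float64(0.0)), (265, np.float64(0.468), np.float64(-0.096), np.float64(0.0)), (272, np.float64(0.465), np.float64(-0.116), np.float64(-0.002))]
337 [(238, np.float64(0.467), np.float64(-0.205), np.float64(0.132)), (244, np.float64(0.468), np.float64(-0.204), np.float64(0.119)), (250, np.float64(0.47), np.float64(-0.197), np.float64(0.102)), (254, np.float64(0.47), np.float64(-0.196), np.float64(0.092)), (258, np.float64(0.492), np.float64(-0.094), np.float64(0.013)), (265, np.float64(0.488), np.float64(-0.115), np.float64(0.011)), (272, np.float64(0.484), np.float64(-0.135), np.float64(0.009))]
```

The body's underside is at about 88 mm, well above the stub. Now pushing towards the fence.

Call:
{"op": "move_arm", "data": {
  "deltas": [-0.012,0,0,0,0,0,0.5,-0.024,0,0,0,0,0,0.5,-0.036,0,0,0,0,0,0.5,-0.048,0,0,0,0,0,0.5,-0.06,0,0,0,0,0,0.5,-0.072,0,0,0,0,0,0.5,-0.084,0,0,0,0,0,0.5,-0.096,0,0,0,0,0,0.5,-0.106,0,0,0,0,0,0.5,-0.114,0,0,0,0,0,0.5,-0.12,0,0,0,0,0,0.5,-0.12,0,0,0,0,0,0.5]
}}

```text
t: 4.35
tool_pos: [0.5609, -0.1094, 0.0159]
orientation: [-0.04, 3.14, -0.0]
force: [0.4, -0.4, 0.2]
opening: 0.0465
gripper_force: 0.0
```

```bash
python3 - <<'E'
from h import *
go((.57,-.112,.015),np.pi/2+.021)
p,_=robot.read_camera("top"); cv2.imwrite("pics/t2.png",cv2.resize(p[130:280,250:450],None,fx=4,fy=4)[:,:,::-1])
E
```

```text
shift [-0.009  -0.0028  0.0009] turn [-0.0002  0.0013  0.0043] t 4.35 q6 -1.88
tcp in square -0.1068 -0.1544 0.0159
```

View pics/t2.png

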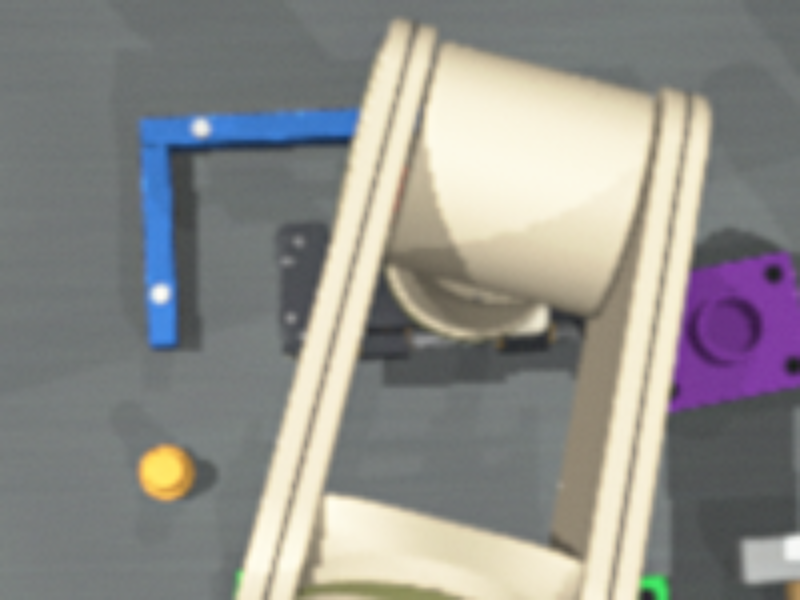

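The arm covers the plate; the square at crop (160,130) and the nipple at (165,472) are undisturbed. I'll creep forward until the force rises.

Call:
{"op": "move_arm", "data": {
  "deltas": [-0.006,0,0,0,0,0.004,0.5,-0.011,0,0,0,0,0.004,0.5,-0.015,0,0,0,0,0.004,0.5,-0.017,0,0,0,0,0.004,0.5,-0.018,0,0,0,0,0.004,0.5,-0.018,0,0,0,0,0.004,0.5]
}}

```text
t: 5.15
tool_pos: [0.5781, -0.1089, 0.0156]
orientation: [-0.033, 3.141, -0.0]
force: [-2.0, 0.2, 0.0]
opening: 0.0462
gripper_force: 0.8
```

Call:
{"op": "move_arm", "data": {
  "deltas": [-0.001,0,0,0,0,0,0.5,-0.002,0,0,0,0,0,0.5,-0.002,0,0,0,0,0,0.5]
}}

```text
t: 5.52
tool_pos: [0.5786, -0.1089, 0.0153]
orientation: [0.033, -3.138, -0.0]
force: [-8.7, 0.1, 6.6]
opening: 0.0467
gripper_force: 4.4
```

Call:
{"op": "move_arm", "data": {
  "deltas": [0.005,0,0,0,0,0,0.5,0.02,0,0,0,0,0,0.5,0.025,0,-0.05,0,0,0,0.5,0.025,0,-0.11,0,0,0,0.5,0.025,-0.06,-0.12,0,0,0.18,0.35,0.0,-0.08,-0.12,0,0,0.36,0.35,-0.02,-0.08,-0.12,0,0,0.54,0.35,-0.048,-0.08,-0.12,0,0,0.72,0.35,-0.048,-0.08,-0.12,0,0,0.9,0.35,-0.048,-0.08,-0.12,0,0,1.08,0.35,-0.048,-0.08,-0.12,0,0,1.26,0.35,-0.048,-0.08,-0.12,0,0,1.44,0.35]
}}

```text
t: 7.02
tool_pos: [0.6302, -0.1878, 0.1358]
orientation: [2.053, 2.377, 0.001]
force: [-0.0, -0.3, -0.2]
opening: 0.0328
gripper_force: 0.0
```

```bash
python3 - <<'E'
from h import *
go(C-.040*EX-.235*EY+[0,0,.015],.021)
p,_=robot.read_camera("top"); cv2.imwrite("pics/t3.png",cv2.resize(p[130:280,250:450],None,fx=4,fy=4)[:,:,::-1])
E
```

```text
shift [-0.0006 -0.0011  0.1208] turn [0.0013 0.0003 0.1252] t 7.03 q6 -0.51
tcp in square -0.0392 -0.2343 0.1358
```

View pics/t3.png

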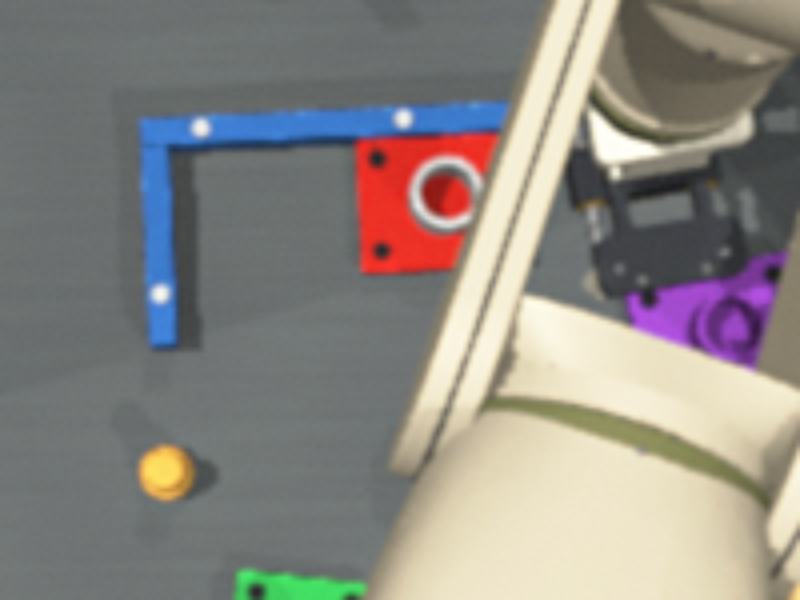

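The plate lies along the fence, its left end at crop x≈358 and the stub at (445,193). The nipple at (165,472) is untouched. Next I lower the fingers beyond the plate's right end.

Call:
{"op": "move_arm", "data": {
  "deltas": [-0.003,-0.001,0.0,0,0,0.125,0.35,-0.003,-0.001,0.05,0,0,0.125,0.35,-0.003,-0.001,0.09,0,0,0.125,0.35,-0.003,-0.001,0.11,0,0,0.125,0.35,-0.003,-0.001,0.12,0,0,0.125,0.35,-0.003,-0.001,0.12,0,0,0.125,0.35]
}}

```text
t: 7.82
tool_pos: [0.6296, -0.1911, 0.0161]
orientation: [2.19, 2.251, 0.0]
force: [0.3, -0.7, -0.0]
opening: 0.0323
gripper_force: 0.0
```

```bash
python3 - <<'E'
from h import *
go(C-.040*EX-.1075*EY+[0,0,.015],.021)
for uv in((339.3,167),(340.2,195)):
    q=world("top",uv,z=.012)-C; print("plate left end",(q@EX).round(4),(q@EY).round(4))
E
```

```text
shift [0.13   0.0006 0.0011] turn [0.0006 0.0002 0.0066] t 7.83 q6 -0.4
tcp in square -0.0398 -0.2375 0.0161
plate left end -0.0056 -0.1144
plate left end -0.0736 -0.1131
```

Call:
{"op": "move_arm", "data": {
  "deltas": [0.012,0,0,0,0,0.006,0.35,0.024,0,0,0,0,0.006,0.35,0.036,0,0,0,0,0.006,0.35,0.048,0,0,0,0,0.006,0.35,0.06,0,0,0,0,0.006,0.35,0.072,0,0,0,0,0.006,0.35,0.084,0,0,0,0,0.006,0.35,0.096,0,0,0,0,0.006,0.35,0.106,0,0,0,0,0.006,0.35,0.114,0,0,0,0,0.006,0.35,0.119,0,0,0,0,0.006,0.35,0.119,0,0,0,0,0.006,0.35]
}}

```text
t: 9.32
tool_pos: [0.6257, -0.0712, 0.0153]
orientation: [-2.197, -2.244, -0.0]
force: [-0.2, -0.1, -0.4]
opening: 0.0327
gripper_force: 0.0
```

Call:
{"op": "move_arm", "data": {
  "deltas": [0.004,0,0,0,0,0,0.35,0.007,0,0,0,0,0,0.35,0.009,0,0,0,0,0,0.35,0.009,0,0,0,0,0,0.35]
}}

```text
t: 9.82
tool_pos: [0.6256, -0.0628, 0.0155]
orientation: [-2.198, -2.245, 0.0]
force: [-0.5, -1.2, -0.1]
opening: 0.0323
gripper_force: 0.4
```

```bash
python3 - <<'E'
from h import *
go(C-.040*EX-.1075*EY+[0,0,.015],.021)
E
```

```text
shift [0.0016 0.0011 0.0005] turn [-0.0003 -0.0002  0.0002] t 9.82 q6 -0.2
tcp in square -0.0411 -0.1091 0.0155
```

Call:
{"op": "move_arm", "data": {
  "deltas": [0.001,0,0,0,0,0,0.35,0.002,0,0,0,0,0,0.35,0.002,0,0,0,0,0,0.35]
}}

```text
t: 10.2
tool_pos: [0.6256, -0.0626, 0.0156]
orientation: [2.197, 2.243, -0.003]
force: [0.5, -9.1, -3.5]
opening: 0.0328
gripper_force: 4.3
```

Call:
{"op": "move_arm", "data": {
  "deltas": [0.001,0,0,0,0,0,0.35,0.001,0,0,0,0,0,0.35]
}}

```text
t: 10.45
tool_pos: [0.6257, -0.0626, 0.0156]
orientation: [2.197, 2.242, -0.004]
force: [0.3, -12.0, -3.6]
opening: 0.0327
gripper_force: 6.1
```

It's against the stop. Backing off, rising and clearing the view.

Call:
{"op": "move_arm", "data": {
  "deltas": [-0.008,0,0,0,0,0,0.35,-0.025,0,0,0,0,0,0.35,-0.03,0,-0.05,0,0,0,0.35,-0.03,0,-0.11,0,0,0,0.35,-0.08,0,-0.13,0,0,0,0.35,-0.13,-0.04,-0.13,0,0,0,0.35,-0.15,-0.1,-0.13,0,0,0,0.35,-0.15,-0.15,-0.13,0,0,0,0.35,-0.15,-0.15,-0.13,0,0,0,0.35]
}}

```text
t: 11.58
tool_pos: [0.475, -0.2134, 0.1444]
orientation: [-2.199, -2.24, 0.001]
force: [0.6, 0.4, 0.6]
opening: 0.0324
gripper_force: 0.0
```

```bash
python3 - <<'E'
from h import *
p,_=robot.read_camera("top"); o,red,blue=fit(p)
B=[]
for n in o:
    r=cv2.minAreaRect((o[n]*1000).astype(np.float32)); print(n,len(o[n]),np.round(r[0],1),np.round(r[1],1),round(r[2],2))
c=o["plate"].mean(0)-C[:2]; r=np.array(cv2.minAreaRect((o["plate"]*1000).astype(np.float32))[0])/1000-C[:2]
print("centre in square",(r@EX[:2]).round(4),(r@EY[:2]).round(4),robot.read_state()["tool_pos"])
cv2.imwrite("pics/t4.png",cv2.resize(p[130:260,250:450],None,fx=4,fy=4,interpolation=cv2.INTER_CUBIC)[:,:,::-1])
E
```

```text
plate 1040 [623.5  -5.5] [82.7 98.5] 1.13
square 1291 [615.2 -95.9] [136.5 315.9] 1.22
centre in square -0.042 -0.0518 [ 0.47748699 -0.21369915  0.14561774]
```

View pics/t4.png

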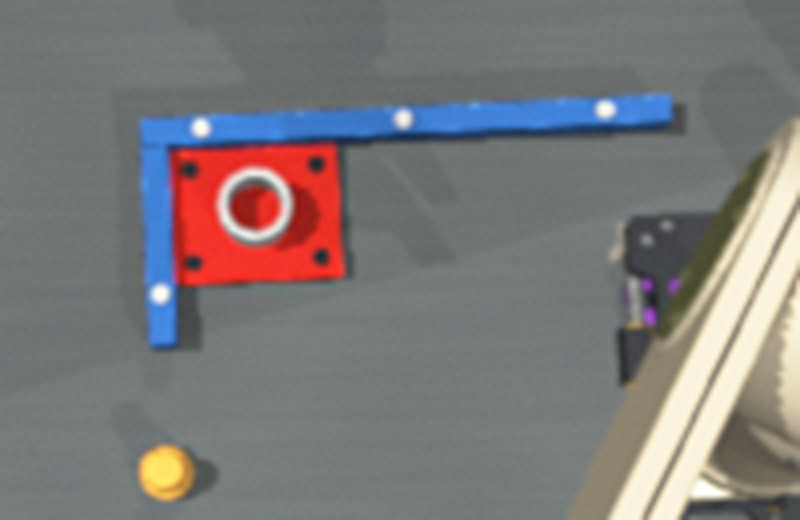

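The plate is seated in the corner: stub at crop (255,205), parallel to within 0.1°, estimated centre about (-0.041, -0.051). One gentle push towards the fence will confirm the x seating.

```bash
python3 - <<'E'
from h import *
go(C-.112*EX-.052*EY+[0,0,.015],np.pi/2+.021)
E
```

```text
shift [0.205  0.0799 0.1307] turn [ 4.0000e-04 -1.0000e-04 -1.5728e+00] t 11.62 q6 -0.54
tcp in square -0.1924 -0.2569 0.1456
```

Call:
{"op": "move_arm", "data": {
  "deltas": [0.05,0.02,0,0,0,-0.18,0.35,0.1,0.04,0,0,0,-0.36,0.35,0.15,0.06,0,0,0,-0.54,0.35,0.2,0.07,0,0,0,-0.72,0.35,0.205,0.075,0,0,0,-0.9,0.35,0.205,0.075,0,0,0,-1.08,0.35,0.205,0.075,0,0,0,-1.26,0.35,0.205,0.075,0,0,0,-1.44,0.35,0.205,0.075,0,0,0,-1.573,0.35,0.205,0.075,0,0,0,-1.573,0.35,0.205,0.075,0.03,0,0,-1.573,0.35,0.205,0.075,0.03,0,0,-1.573,0.35]
}}

```text
t: 13.12
tool_pos: [0.5483, -0.0062, 0.1135]
orientation: [0.033, -3.137, -0.001]
force: [-0.0, 0.3, -0.9]
opening: 0.0324
gripper_force: 0.0
```

```bash
python3 - <<'E'
from h import *
go(C-.112*EX-.052*EY+[0,0,.015],np.pi/2+.021)
E
```

```text
shift [-0.0056 -0.0011  0.0985] turn [ 0.0007 -0.0041 -0.0002] t 13.12 q6 -1.7
tcp in square -0.1172 -0.051 0.1135
```

Call:
{"op": "move_arm", "data": {
  "deltas": [0,0,0.04,0,0,0,0.35,0,0,0.08,0,0,0,0.35,0,0,0.098,0,0,0,0.35,0,0,0.098,0,0,0,0.35,-0.01,0,0.098,0,0,0,0.35,-0.018,0,0.098,0,0,0,0.35,-0.023,0,0.098,0,0,0,0.35,-0.026,0,0.098,0,0,0,0.35,-0.028,0,0.098,0,0,0,0.35,-0.028,0,0.098,0,0,0,0.35]
}}

```text
t: 14.38
tool_pos: [0.5764, -0.0059, 0.0172]
orientation: [0.036, -3.139, -0.0]
force: [-5.4, 0.3, 3.7]
opening: 0.0324
gripper_force: 2.7
```

Call:
{"op": "move_arm", "data": {
  "deltas": [-0.001,0,0,0,0,0,0.35,-0.002,0,0,0,0,0,0.35,-0.002,0,0,0,0,0,0.35]
}}

```text
t: 14.75
tool_pos: [0.5765, -0.0059, 0.0166]
orientation: [0.036, -3.135, -0.0]
force: [-13.4, -0.0, 8.4]
opening: 0.033
gripper_force: 6.4
```

```bash
python3 - <<'E'
from h import *
go(C-.0875*EX-.052*EY+[0,0,.015],np.pi/2+.021); print(robot.read_state()["force"])
E
```

```text
shift [-0.0015 -0.0008  0.0016] turn [ 0.0003 -0.0066  0.0023] t 14.75 q6 -1.69
tcp in square -0.089 -0.0512 0.0166
[-13.38616854  -0.03030081   8.42358417]
```

The push stops at the same depth as the first fence contact (-0.089), so the plate is flush. Retreating now.

Call:
{"op": "move_arm", "data": {
  "deltas": [0.008,0,0,0,0,0,0.35,0.022,0,0,0,0,0,0.35,0.028,0,-0.05,0,0,0,0.35,0.028,0,-0.11,0,0,0,0.35,0.06,-0.04,-0.16,0,0,0,0.35,0.09,-0.1,-0.18,0,0,0,0.35,0.1,-0.16,-0.18,0,0,0,0.35,0.1,-0.22,-0.18,0,0,0,0.35,0.1,-0.22,-0.18,0,0,0,0.35,0.1,-0.22,-0.18,0,0,0,0.35]
}}

```text
t: 16.0
tool_pos: [0.4846, -0.2284, 0.1974]
orientation: [-0.034, 3.141, 0.001]
force: [-0.2, 0.7, -0.4]
opening: 0.0326
gripper_force: 0.0
```

```bash
python3 - <<'E'
from h import *
p,_=robot.read_camera("top"); o,red,blue=fit(p)
for n in o:
    r=cv2.minAreaRect((o[n]*1000).astype(np.float32)); print(n,len(o[n]),np.round(r[0],1),np.round(r[1],1),round(r[2],2))
cv2.imwrite("pics/t5.png",p[:,:,::-1])
E
```

```text
plate 1023 [625.3  -5.5] [81.3 98.5] 1.18
square 1266 [615.2 -95.9] [136.5 315.9] 1.21
```

View pics/t5.png

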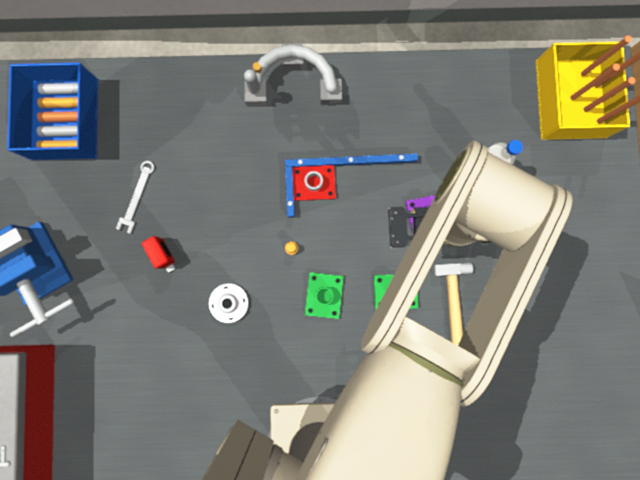

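The plate at (315,182) sits in the corner, parallel to the bars. The nipple (292,248), wrench, tape, flange and hammer head haven't moved, and the arm is clear.

```bash
python3 -c "
from plant import robot
print(robot.close_job())"
```

```text
the job is handed in; nothing more can be done
None
```

The red base plate is in the inside corner of the square, against both the long fence and the short stop. By my last top-camera measurement its centre is within about 2 mm of home and it is parallel to the bars. The arm is clear and the job is handed in at about 16 s; no verdict was returned.

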